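Pin back the sprung idler of a throwing wheel's belt drive

ROBOT

A 7-joint arm with a two-finger parallel gripper is mounted at the origin on the work surface. World frame = base frame: x ahead of the robot, y to its left, z up, the work surface at z = 0. Lengths are in mm, angles in degrees, forces in N, time in s.
With the tool pointing down it reaches from about 425 to 950 mm from the base axis. Payload 4.7 kg.
Tool frame: the origin (TCP) lies at the very end of the fingers, on their centre line; the grasp point (between the pads) lies 19 mm behind it; y points along the fingers, x is the direction in which the jaws open and shut, and the axes are right-handed (so a half turn about y gives the same grasp; the last joint's range is limited). The gripper opens to 85 mm and grips with 20 to 120 N. Pads are 22 mm wide; open, the fingers measure 114 mm over their backs; the gripper's body (76 mm by 85 mm) begins 54 mm behind the grasp point. The pads swing forward as they close: fully open they stand 13 mm farther back than shut.
Start: joints at [-75.453, 26.849, -2.785, 87.806, 1.381, 65.374, -4.715], TCP at [188.314, 648.218, 231.335] pointing down, gripper open.
Joint ranges: [-148.3, 148.3], [-19.14, 114.17], [-79.39, 73.82], [5.75, 140.21], [-59.74, 239.74], [12.07, 113.84], [-152.46, 152.46]. Speed limits (degrees/s): [147.25, 147.25, 180, 180, 180, 180, 180].

INTERFACE

Orientations are given as [roll, pitch, yaw] about the fixed x, y, z axes, in that order (R = Rz(yaw) Ry(pitch) Rx(roll)).
In Python, from plant import telemetry, optics, job, recognise, pinpoint gives the robot as it stands.
- The arm moves only by the tool play_rows, never from a script. Its argument "commands" is a list of rows, each a list of 3 entries, a list of its own where there are three numbers: the turn, a rotation vector about the tool's x, y, z in degrees, then the shift along the tool's x, y, z in m, then the finger opening in m, from 0 to 0.0854. A call has 1 to 20 rows; each row shifts and turns the pose as measured when the row begins, along the tool's axes as they then stand; what a row does not reach is not made up. A row lasts 1/8 s, in which the tool goes at most 62.5 mm and 10.7 degrees, less where a joint would pass 70% of its speed; a pose out of reach is approached as far as the arm can. A call is refused whole if a number of a shift passes 0.0625 or a number of a turn 10.7, either way. A call with a gripper value outside its range is refused whole. The fingers move at their own pace and stop on an object; the grip force is fixed at half the most. Time passes only in rows, so rows that do not move let the fingers close. It gives the time, the measured TCP pose, the force and the opening at its end, in the units of the state.
- telemetry.observe(): the state, without advancing time (a new reading comes with each control period).
- optics.read_camera(name): name is "scene" or "top" or "wrist"; returns the picture (480x640x3 uint8, red, green, blue); there is no depth.
- optics.camera_params(name): a dict with "fx", "fy", "cx", "cy" (pixels), "eye" and "attitude" of the camera in the world. Camera axes: x right, y down, z forward; pixel columns grow to the right and rows downward; lengths in mm; the calibration is good to about 2 mm. A picture is of the moment at which its call begins: read the wrist's pose just before it. camera_params takes no time and is no camera call; for the wrist camera it gives the pose at the moment of the call.
- job.sign_off(): hands the job in, once; it reports no verdict.
Trained networks look in the newest picture that a camera, given by its name, has taken for a name from the list of things; names that differ only in an ending like _2 or _b are one class to them, and where a whole thing is asked for, a point or a joint stands for the part that bears it (a point fixed in the world has none). Each returns a list of dicts, best first, with "confidence" (0 to 1); they miss things now and then, are a little off and sometimes report something else, mostly with a low value. They report only what shows in the picture. A call takes as long as a camera call.
- recognise(camera, query): "position" ([x, y, z] in mm, in the coordinates of the camera as it stood for that picture, good to about 4 mm: the middle of the surface that is visible of it).
- pinpoint(camera, query): "position" ([x, y, z] in mm, in the coordinates of the camera as it stood for that picture, good to about 4 mm: a listed point, or the origin of a listed thing).
The state is a dict: "clock": time; "joint_positions": joint angles; "joint_velocities": joint speeds; "joint_torque": joint torques, N m; "position": TCP position; "orientation": TCP orientation; "contact_force": force on the tool from outside, world axes, zero at the start; "torque": the same for the moment, N m; "grip_width": opening from 0.0 (shut) to 1.0 (fully open).
Only numpy, scipy, OpenCV 4.12 (cv2) and the standard library are available. Lean on these libraries where they do the work, as an engineer would, in place of code of your own. Each camera call takes 0.05 s, during which the arm holds its last target. There are 200 camera calls.

TASK

The belt is off the drive of this small pottery wheel and a new one is about to go on. Take the yellow-headed locking pin from its wooden block, put it through the hole in the red idler arm, swing the tension wheel back against its spring and hold it there until the pin drops through into the lock hole of the brass plate below, then let go so that the pin, fully home, holds the arm back. Do not force the arm or the pin, feel for the lock and stop pushing once the pin is in, and leave the bowl, jar, wrench and marker where they are.

Things in the scene. Friction and masses are not known exactly. Their poses are not given: they have to be found in the camera images.
- drive: Grey drive deck of a pottery wheel, fixed, 300 x 360 x 50 mm, with a large pulley (148 mm across, shaft top 116 mm up) and a small motor pulley (48 mm across) on it. Origin: centre of its underside, at table height; z up. The idler arm's upright pivot axis stands at x -70, y -130 mm in its frame.
- pivot (a point): Point on the arm's pivot axis at the height of the top of the fixed brass lock plate, 66 mm above the table. The plate (52 x 102 x 16 mm) lies on the deck under the arm; in it is one round lock hole, 11 mm wide, 16 mm deep, 75 mm from this axis, exactly on the path of the arm's hole. Until then the pin's tip stands and slides on the plate's top.
- lock_path (a point): Middle of the stretch of path where the lock hole may be, 66 mm above the table; not the hole itself: the plate is adjustable, so the hole comes under the arm's hole anywhere from 0.54 to 0.80 rad of arm swing (this point: 0.67). It can be seen from above with the arm at rest, or felt: the loosely standing pin drops 14 mm by its own weight and the arm stops dead, with about 0.05 rad of play.
- idler (a joint): Swing of the idler arm about its upright pivot, rad: 0 at rest, where the spring holds it, growing anticlockwise seen from above (away from the pulleys), end stop at 0.95. The spring torque is 0.4 N m at rest, 0.68 N m at 0.7 rad: 3 to 5.5 N at the wheel's post.
- idler_arm: Red idler arm, 26 mm wide, tension wheel at its free end. Origin on the pivot axis at table height; x along the arm to the wheel, z up. Flat bar 68 to 76 mm above the table. At 75 mm a raised square boss, 24 x 26 mm, top 86 mm above the table, with a 10 mm through hole (2 mm chamfer). The tension wheel (black and aluminium, 50 mm across, top 98 mm above the table) is centred at 130 mm.
- pin_hole (a point): Centre of the mouth of the arm's pin hole, at the boss top, 86 mm above the table; it moves with the arm.
- wheel_post (a point): Top centre of the upright steel post on the tension wheel's axle, 12 mm thick, standing 32 mm above the wheel (98 to 130 mm above the table), 130 mm from the pivot; take or push the arm by it.
- pin: Locking pin, upright at the start in the wooden block: steel shank 8 mm thick, 34 mm long, tip tapered, and above it a round yellow head 18 mm thick, 30 mm high; 64 mm overall, 50 to 85 g. Origin: centre of the tip's end, z along the pin to the head. Fully home in arm and lock plate, the head rests on the boss and the tip is 52 mm above the table.
- pin_block: Light wooden block, fixed, 70 x 70 x 40 mm, with an 11 mm hole, 30 mm deep, in its middle, in which the pin stands loosely (head's lower edge 4 mm above the block). Origin: centre of its underside.
- bowl: White bowl, 120 mm across, 50 mm high; bystander. Origin: centre of its underside.
- grease: Orange jar with a white cap, 44 mm across, 50 mm high, standing on the deck; bystander. Origin: centre of its underside.
- wrench: Steel wrench, 160 mm long, lying on the table; bystander.
- marker: Green marker with a black cap, 125 mm long, 23 mm thick, lying on the table; bystander.

How it is judged (in metres and radians):
On the way:
1. the pin's tip is in the arm's hole, at least 8 mm below the boss top (horizontal distance between pin and pin_hole below 0.005 m and z of pin in the frame of pin_hole below -0.008 m), for 0.1 s.
At the end, for the whole second after the job is handed in: The pin stands through the arm's hole (within 5 mm sideways, within 8 degrees of upright) and into the lock hole of the brass plate, its tip no more than 56 mm above the table (home to 4 mm), holding the idler arm at rest between 0.48 and 0.86 rad, pin and arm at rest (value of joint idler between 0.48 and 0.86 rad and z of pin in the frame of drive below 0.056 m and horizontal distance between pin and pin_hole below 0.005 m and angle between pin's own z axis and vertical below 0.14 rad and linear speed of pin below 0.02 m/s and velocity of joint idler between -0.05 and 0.05 rad/s); the robot touches nothing.
It fails at once if the robot pushes or presses the idler arm with more than 25 N (contact force between the fingers and idler_arm above 25 N).
It fails at once if the pin is forced against the arm with more than 40 N (contact force between pin and idler_arm above 40 N).
It fails at once if a bystander (bowl, jar, wrench, marker) is moved more than 30 mm (distance of any of bowl, grease, wrench, marker from where it was at the start of the episode above 0.03 m).
It also fails if it takes over 72 s, if anything falls off the work surface, if the arm or the gripper's body presses on something with over 40 N, if the wrist force passes 120 N, or if a joint passes its speed limit or range.

## Working session

There is one attempt and no reset: what is moved stays moved. The work goes in short steps, Python scripts to look and compute and a tool call to move; the robot and the scene stay as the last step left them, time stands still between calls to the robot, and variables do not carry over. Pictures are saved under pics/ and viewed, about 8 in all and at most 12, crops included, and the job is handed in when it is done.

Besides the shell and the picture viewer there is one more tool, called after ">>>" as a command line: name --argument value ..., lists and objects as JSON in quotes. play_rows: Moves the arm, as the interface text tells. Its arguments: {"type":"object","properties":{"commands":{"type":"array"}},"required":["commands"]}

```bash
mkdir -p pics; ls; cat > h.py <<'E'
import numpy as np, cv2
from scipy.spatial.transform import Rotation as R
from plant import telemetry, optics, job, recognise, pinpoint
def cam(n):
    p=optics.camera_params(n); a=np.array(p["attitude"],float)
    M=a if a.shape==(3,3) else R.from_euler('xyz',a,degrees=True).as_matrix()
    return p,M,np.array(p["eye"],float)
def toworld(n,x):
    p,M,e=cam(n); return M@np.array(x)+e
def px(n,w):
    p,M,e=cam(n); c=M.T@(np.array(w)-e); return [p["fx"]*c[0]/c[2]+p["cx"],p["fy"]*c[1]/c[2]+p["cy"]]
def atz(n,u,v,z):
    p,M,e=cam(n); d=M@np.array([(u-p["cx"])/p["fx"],(v-p["cy"])/p["fy"],1]); return e+d*(z-e[2])/d[2]
def snap(n,f=None):
    im=optics.read_camera(n)
    if f: cv2.imwrite('pics/'+f,im[:,:,::-1])
    return im
def find(n,q,fn=pinpoint,k=2):
    for r in fn(n,q)[:k]: print(n,q,round(r["confidence"],2),toworld(n,r["position"]).round(1))
E
python3 - <<'E'
from h import *
print(optics.camera_params("top")); s=telemetry.observe(); print(s)
a=snap("top","t1.png"); 
for q in ["pin","pin_block","pin_hole","wheel_post","pivot","lock_path","drive","idler_arm","grease","bowl","wrench","marker"]: find("top",q)
snap("scene","s1.png")
for q in ["pin","pin_hole","wheel_post","pivot"]: find("scene",q)
E
```

```text
pics
{'fx': 586.0870060389883, 'fy': 586.0870060389883, 'cx': 323.2470849737776, 'cy': 235.70483096716697, 'eye': array([ 383.09534614,    4.37326617, 1371.31757148]), 'attitude': array([-170.70517756,   -1.86526012,  -88.44387875])}
{'clock': 0.0, 'joint_positions': array([-75.45448205,  26.90011328,  -2.7841354 ,  87.87601206,
         1.38051998,  65.37332005,  -4.71677824]), 'joint_velocities': array([-0.01141639, -0.01379476,  0.00556691,  0.06731809, -0.0396815 ,
       -0.00048602,  0.10129153]), 'joint_torque': array([-2.92519362e-04, -5.10302174e+01, -4.64381219e-02, -2.37715405e+01,
        1.07630945e-02,  7.35917652e-03,  8.80705301e-06]), 'position': array([188.15850119, 647.62443965, 230.21145974]), 'orientation': array([-90.00405287,   0.11583167,  73.79888422]), 'contact_force': array([-0.28129885, -0.90158527,  0.05015852]), 'torque': array([-0.00403556,  0.01356046,  0.04172696]), 'grip_width': 0.9978321468505582}
top pin 0.7 [573.4 -85.4  82.9]
top pin 0.66 [ 441.5 -372.9    7.4]
top pin_block 0.58 [ 440.6 -374.1   -3.5]
top pin_hole 0.91 [573.8 -86.8  87.2]
top wheel_post 0.58 [601.2 -41.8 128. ]
top wheel_post 0.29 [471.4 365.9  -1.9]
top pivot 0.74 [ 538.  -152.1   67.4]
top drive 0.84 [606.6 -22.3   2. ]
top idler_arm 0.92 [ 533.8 -152.6   -1.5]
top grease 0.81 [716.  -35.1  47.1]
top bowl 0.74 [470.6 364.3  -0.5]
top wrench 0.85 [674.  396.1  -2.5]
top wrench 0.26 [ 438.2 -373.4   -2.1]
top marker 0.85 [ 6.462e+02 -4.165e+02  1.000e-01]
scene pin 0.49 [ 445.1 -372.    10.2]
scene pin_hole 0.68 [572.3 -85.   84.8]
scene pin_hole 0.39 [ 6.478e+02 -4.134e+02  4.000e-01]
scene wheel_post 0.72 [599.9 -37.5 130.8]
scene pivot 0.88 [ 537.  -151.    64.3]
```

View pics/t1.png

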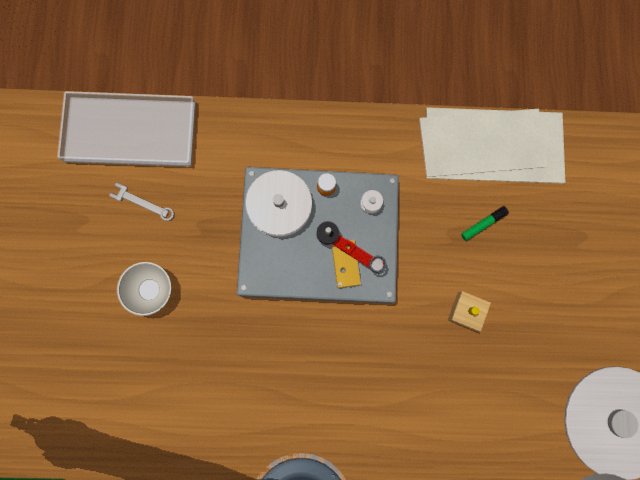

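View pics/s1.png

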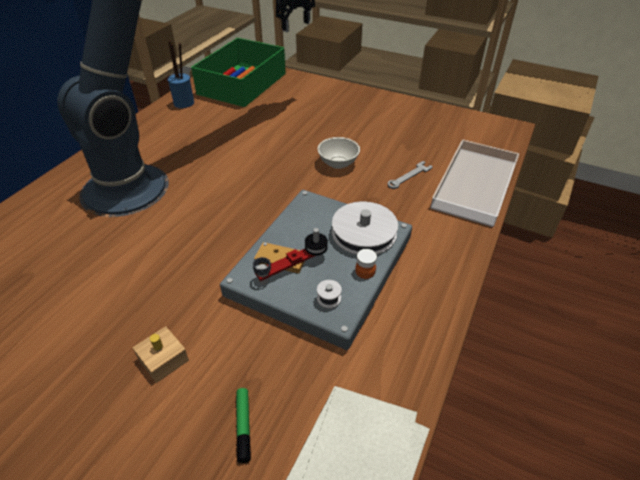

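The top view shows the pin (475,311) in its block on the right. The arm runs from the pivot (377,265) to the wheel (328,233), with the boss hole at about (349,247). The lock hole is visible in the plate at about (343,270). The networks agree with this, apart from low-confidence duplicates.

```bash
cat >> h.py <<'E'
def shift(target,yaw=None):
    s=telemetry.observe(); o=np.array(s["orientation"]); p=np.array(s["position"])
    M=R.from_euler('xyz',o,degrees=True).as_matrix()
    print("t",round(s["clock"],2),"pos",p.round(1),"ori",o.round(1),"F",np.array(s["contact_force"]).round(1),"grip",round(s["grip_width"],2),
     "\n shift tool mm",(M.T@(np.array(target)-p)).round(1), "turn y", None if yaw is None else round(o[2]-yaw,1))
E
python3 - <<'E'
from h import *
im=snap("top"); c=im[225:300,310:400]; cv2.imwrite('pics/c.png',cv2.resize(c,None,fx=8,fy=8,interpolation=cv2.INTER_CUBIC)[:,:,::-1])
print(atz("top",343,270,66), atz("top",475,311,74), atz("top",348.5,247,86))
E
```

```text
[521.57286048 -78.65756913  66.        ] [ 438.48203879 -373.04907936   74.        ] [571.05259161 -88.49507012  86.        ]
```

>>> play_rows --commands '[[[0,10.2,0],[0,-0.008,0],0.085],[[0,10.2,0],[0,-0.008,0],0.085],[[0,10.2,0],[0,-0.008,0],0.085],[[0,10.2,0],[0,-0.008,0],0.085],[[0,10.2,0],[0,-0.008,0],0.085],[[0,10.2,0],[0,0,0],0.085],[[0,10.2,0],[0,0,0],0.085],[[0,10.2,0],[0,0,0],0.085],[[0,10.2,0],[0,0,0],0.085],[[0,10.2,0],[0,0,0],0.085]]'

```text
clock: 2.2
position: [187.9, 648.2, 272.8]
orientation: [-90.0, 0.1, -31.6]
contact_force: [0.6, 0.1, -0.8]
grip_width: 0.997
```

View pics/c.png

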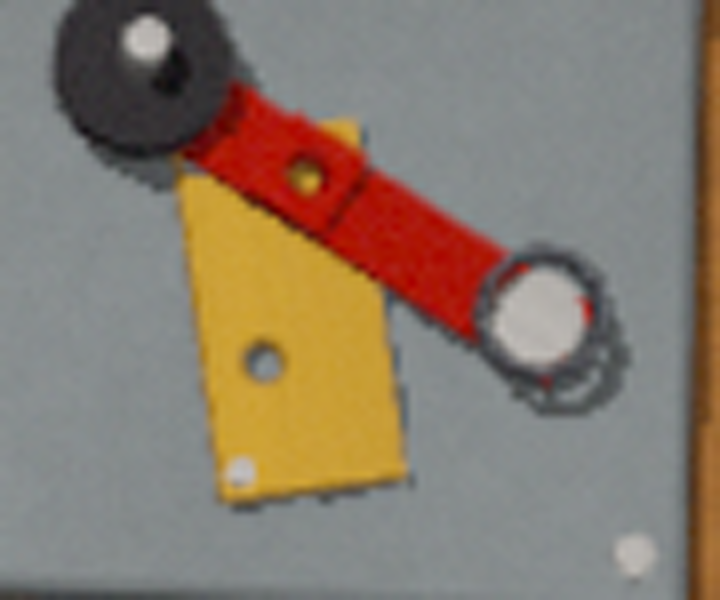

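```bash
python3 - <<'E'
from h import *
shift([600,60,260],-28.5)
E
```

```text
t 2.2 pos [187.9 648.2 272.8] ori [-90.    0.1 -31.6] F [ 0.6  0.1 -0.8] grip 1.0 
 shift tool mm [ 659.    12.  -285.4] turn y -3.1
```

The crop shows the lock hole centre at about (343,270.1) in full-image pixels. That puts it at about 102° from the pivot, or 0.71 rad of swing. The arm is at rest at about 61°.

>>> play_rows --commands '[[[0,0,0],[0.047,0,-0.0204],0.085],[[0,0,0],[0.047,0,-0.0204],0.085],[[0,0,0],[0.047,0,-0.0204],0.085],[[0,0,0],[0.047,0,-0.0204],0.085],[[0,0,0],[0.047,0,-0.0204],0.085],[[0,0,0],[0.047,0,-0.0204],0.085],[[0,0,0],[0.047,0,-0.0204],0.085],[[0,0,0],[0.047,0,-0.0204],0.085],[[0,0,0],[0.047,0,-0.0204],0.085],[[0,0,0],[0.047,0,-0.0204],0.085],[[0,0,0],[0.047,0,-0.0204],0.085],[[0,0,0],[0.047,0,-0.0204],0.085],[[0,0,0],[0.047,0,-0.0204],0.085],[[0,0,0],[0.047,0,-0.0204],0.085]]'

```text
clock: 3.95
position: [610.9, 50.8, 272.6]
orientation: [-89.4, 0.1, -30.8]
contact_force: [0.2, 0.2, 0.2]
grip_width: 0.992
```

```bash
python3 - <<'E'
from h import *
shift([442,-373,180],-28.5)
snap("wrist")
for q in ["pin_hole","wheel_post","pivot","idler_arm"]: find("wrist",q)
E
```

```text
t 3.95 pos [610.9  50.8 272.6] ori [-89.4   0.1 -30.8] F [0.2 0.2 0.2] grip 0.99 
 shift tool mm [  71.8   87.9 -451.4] turn y -2.3
wrist pin_hole 0.86 [570.2 -94.3  83.8]
wrist wheel_post 0.94 [597.6 -42.  128.1]
wrist pivot 0.93 [ 531.6 -154.8   61.6]
wrist idler_arm 0.56 [ 5.321e+02 -1.514e+02  2.000e-01]
```

>>> play_rows --commands '[[[0,0,0],[0.0065,0,-0.041],0.085],[[0,0,0],[0.0065,0.008,-0.041],0.085],[[0,0,0],[0.0065,0.008,-0.041],0.085],[[0,0,0],[0.0065,0.008,-0.041],0.085],[[0,0,0],[0.0065,0.008,-0.041],0.085],[[0,0,0],[0.0065,0.008,-0.041],0.085],[[0,0,0],[0.0065,0.008,-0.041],0.085],[[0,0,0],[0.0065,0.008,-0.041],0.085],[[0,0,0],[0.0065,0.008,-0.041],0.085],[[0,0,0],[0.0065,0.008,-0.041],0.085],[[0,0,0],[0.0065,0.008,-0.041],0.085],[[0.6,-2,0],[0,0,0],0.085],[[0,0,0],[0,0,0],0.085]]'

```text
clock: 5.82
position: [451.5, -354.8, 182.3]
orientation: [-87.8, 0.2, -25.7]
contact_force: [1.0, 0.2, 0.1]
grip_width: 0.994
```

```bash
python3 - <<'E'
from h import *
shift([442,-373,100],-28.5)
snap("wrist","w1.png")
for q in ["pin","pin_block"]: find("wrist",q)
print(px("wrist",[442,-373,74]))
E
```

```text
t 5.83 pos [ 451.5 -354.8  182.3] ori [-87.8   0.2 -25.7] F [1.  0.2 0.1] grip 0.99 
 shift tool mm [ -0.3  81.5 -23.6] turn y 2.8
wrist pin 0.79 [ 440.4 -376.3   11.8]
[np.float64(313.55462048207585), np.float64(268.2971346811097)]
```

View pics/w1.png

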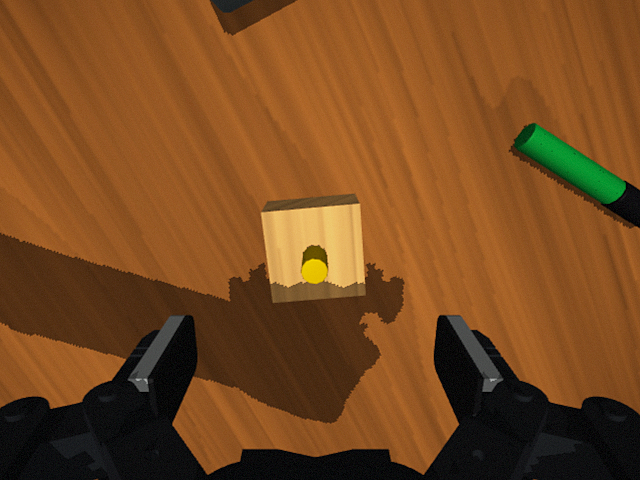

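The head top is at (315,271), within 3 px of the prediction. I'll correct the tilt and yaw, then go to above the pin.

>>> play_rows --commands '[[[-2.2,2.8,0],[0,0.02,-0.008],0.085],[[0,0,0],[0,0.02,-0.008],0.085],[[0,0,0],[0,0.02,-0.008],0.085],[[0,0,0],[0,0.01,0],0.085],[[0,0,0],[0,0,0],0.085]]'

```text
clock: 6.6
position: [442.1, -374.1, 109.4]
orientation: [-90.0, 0.2, -28.3]
contact_force: [-0.1, -0.6, 1.1]
grip_width: 0.992
```

```bash
python3 - <<'E'
from h import *
shift([442,-374,44],-28.5)
im=snap("wrist")
for q in ["pin"]: find("wrist",q)
h=cv2.cvtColor(im,cv2.COLOR_RGB2HSV); m=((h[...,0]>22)&(h[...,0]<34)&(h[...,1]>210)&(h[...,2]>120)).astype(np.uint8)
n,_,st,ce=cv2.connectedComponentsWithStats(m)
for i in np.argsort(-st[1:,4])[:2]+1: print(st[i],ce[i]); 
i=np.argmax(st[1:,4])+1; x,y,w,hh,_=st[i]
print(atz("wrist",x+w/2,y+hh-w/2,74))
E
```

```text
t 6.6 pos [ 442.1 -374.1  109.4] ori [-90.    0.2 -28.3] F [-0.1 -0.6  1.1] grip 0.99 
 shift tool mm [ 0.1 65.4  0. ] turn y 0.2
wrist pin 0.85 [ 439.  -375.9    7.3]
[295 264  37  34 977] [313.0174002  280.47697032]
[ 442.32085123 -374.8134376    74.        ]
```

>>> play_rows --commands '[[[0,0,0],[0,0.013,-0.0005],0.085],[[0,0,0],[0,0.013,0],0.085],[[0,0,0],[0,0.013,0],0.085],[[0,0,0],[0,0.013,0],0.085],[[0,0,0],[0,0.012,0],0.085],[[0,0,0],[0,0,0],0.04],[[0,0,0],[0,0,0],0.0],[[0,0,0],[0,0,0],0.0],[[0,0,0],[0,0,0],0.0],[[0,0,0],[0,0,0],0.0],[[0,0,0],[0,0,0],0.0],[[0,0,0],[0,0,0],0.0]]'

```text
clock: 8.2
position: [442.9, -375.2, 43.3]
orientation: [-90.0, -0.0, -28.2]
contact_force: [-0.5, 0.1, -0.8]
grip_width: 0.193
```

```bash
python3 - <<'E'
from h import *
shift([442,-374,190],-28.5)
E
```

```text
t 8.2 pos [ 442.9 -375.2   43.3] ori [-90.   -0.  -28.2] F [-0.5  0.1 -0.8] grip 0.19 
 shift tool mm [  -1.3 -146.7    0.6] turn y 0.3
```

>>> play_rows --commands '[[[0,0,0],[0,-0.015,0],0.0],[[0,0,0],[0,-0.02,0],0.0],[[0,0,0],[0,-0.03,0],0.0],[[0,0,0],[0,-0.035,0],0.0],[[0,0,0],[0,-0.035,0],0.0],[[0,0,0],[0,-0.025,0],0.0],[[0,0,0],[0,0,0],0.0]]'

```text
clock: 9.07
position: [443.6, -377.0, 217.2]
orientation: [-90.0, -0.6, -28.3]
contact_force: [-0.3, 0.2, -1.0]
grip_width: 0.187
```

```bash
python3 - <<'E'
from h import *
shift([573,-87,200],-28.5)
E
```

```text
t 9.07 pos [ 443.6 -377.   217.2] ori [-90.   -0.6 -28.3] F [-0.3  0.2 -1. ] grip 0.19 
 shift tool mm [-23.9  16.9 316.7] turn y 0.2
```

>>> play_rows --commands '[[[0,0,0],[-0.003,0,0.04],0.0],[[0,0,0],[-0.003,0,0.04],0.0],[[0,0,0],[-0.003,0,0.04],0.0],[[0,0,0],[-0.003,0,0.04],0.0],[[0,0,0],[-0.003,0,0.04],0.0],[[0,0,0],[-0.003,0,0.04],0.0],[[0,0,0],[-0.003,0,0.035],0.0],[[0,0,0],[0,0,0.015],0.0],[[0,0,0],[0,0,0.005],0.0],[[0,0,0],[0,0,0],0.0]]'

```text
clock: 10.32
position: [563.6, -101.2, 213.5]
orientation: [-90.2, -0.2, -28.7]
contact_force: [0.1, -0.4, -0.4]
grip_width: 0.19
```

```bash
python3 - <<'E'
from h import *
shift([573,-87,150],-28.5)
snap("wrist","w2.png")
for q in ["pin","pin_hole","wheel_post","pivot"]: find("wrist",q)
snap("top")
for q in ["pin","pin_hole"]: find("top",q)
E
```

```text
t 10.32 pos [ 563.6 -101.2  213.5] ori [-90.2  -0.2 -28.7] F [ 0.1 -0.4 -0.4] grip 0.19 
 shift tool mm [ 1.2 63.4 17.2] turn y -0.2
wrist pin 0.55 [ 563.4 -104.   181.2]
wrist pin_hole 0.63 [569.3 -88.6  85.7]
wrist wheel_post 0.76 [599.6 -43.  124. ]
top pin 0.26 [607.1 -21.1   2. ]
top pin_hole 0.8 [574.7 -87.1  85.9]
```

View pics/w2.png

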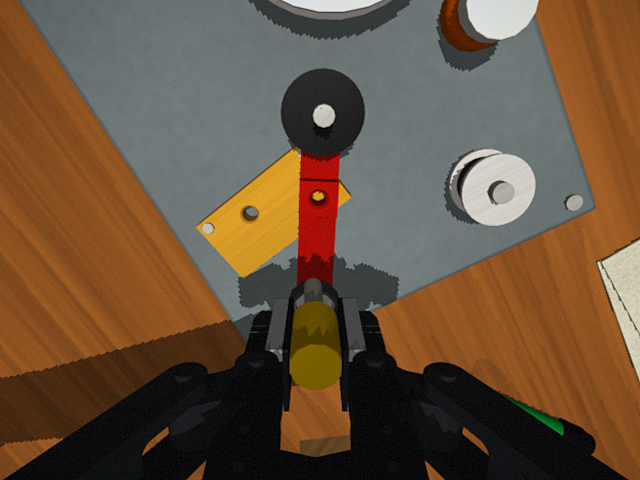

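The boss hole is at (318,196), the lock hole at (251,213), the post top at (324,115), and the pin tip at about (313,284) between the jaws.

```bash
python3 - <<'E'
from h import *
for u,v,z in [(318,196.5,86),(251,213,66),(324,115,130)]: print(atz("wrist",u,v,z).round(1))
p=np.array(telemetry.observe()["position"]); print(px("wrist",p-[0,0,33.3]),px("wrist",p+[0,0,31]))
im=snap("wrist"); cv2.imwrite('pics/c2.png',cv2.resize(im[160:400,240:400],None,fx=3.5,fy=2.5*1.0,interpolation=cv2.INTER_CUBIC)[:,:,::-1]) if 0 else cv2.imwrite('pics/c2.png',cv2.resize(im[180:400,240:400],None,fx=2.7,fy=2.7,interpolation=cv2.INTER_CUBIC)[:,:,::-1])
E
```

```text
[575.2 -86.5  86. ]
[525.3 -78.3  66. ]
[603.  -40.9 130. ]
[np.float64(313.3765839431517), np.float64(281.4688967571043)] [np.float64(313.2840242447668), np.float64(368.0860652909648)]
```

View pics/c2.png

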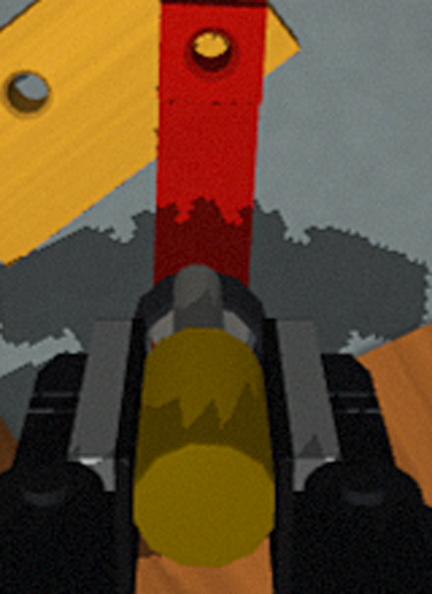

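>>> play_rows --commands '[[[0,0,0],[0.001,0.02,0.006],0.0],[[0,0,0],[0.001,0.02,0.006],0.0],[[0,0,0],[0.001,0.02,0.005],0.0],[[0,0,0],[0,0.012,0],0.0],[[0,0,0],[0,0,0],0.0],[[0,0,0],[0,0,0],0.0]]'

```text
clock: 11.52
position: [574.6, -85.6, 135.1]
orientation: [-90.3, -0.1, -28.6]
contact_force: [-0.9, 1.0, -0.7]
grip_width: 0.189
```

```bash
python3 - <<'E'
from h import *
shift([574.5,-87.5,130],-28.5)
im=snap("wrist")
p=np.array(telemetry.observe()["position"]); print(px("wrist",p-[0,0,33.3]),px("wrist",[p[0],p[1],86]),px("wrist",[574.5,-87.5,86]))
cv2.imwrite('pics/c3.png',cv2.resize(im[160:380,220:420],None,fx=2.7,fy=2.7,interpolation=cv2.INTER_CUBIC)[:,:,::-1])
E
```

```text
t 11.53 pos [574.6 -85.6 135.1] ori [-90.3  -0.1 -28.6] F [-0.9  1.  -0.7] grip 0.19 
 shift tool mm [ 0.8  5.1 -1.7] turn y -0.1
[np.float64(313.6073336108036), np.float64(281.42651823457163)] [np.float64(313.6964798074496), np.float64(267.91491328256166)] [np.float64(315.34197359401264), np.float64(271.0667430390329)]
```

View pics/c3.png

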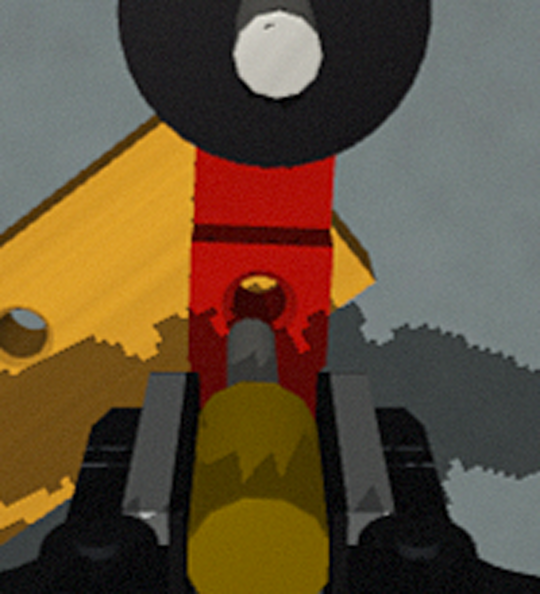

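In the crop the hole ring centre is at about (259,306), i.e. full image (316.1,273.3). The pin axis projects to (313.7,267.9) at the boss top. So I need about +1.2 mm in x and -2.8 mm in tool z.

>>> play_rows --commands '[[[0.2,0,0],[0.0012,0.004,-0.0028],0.0],[[0,0,0],[0,0.005,0],0.0],[[0,0,0],[0,0.004,0],0.0],[[0,0,0],[0,0,0],0.0]]'

```text
clock: 12.08
position: [574.9, -89.4, 122.7]
orientation: [-90.0, -0.2, -28.7]
contact_force: [-1.2, -0.1, -0.0]
grip_width: 0.19
```

```bash
python3 - <<'E'
from h import *
shift([574.3,-88.6,115],-28.5)
im=snap("wrist")
cv2.imwrite('pics/c4.png',cv2.resize(im[200:340,240:400],None,fx=3.5,fy=3.5,interpolation=cv2.INTER_CUBIC)[:,:,::-1])
E
```

```text
t 12.07 pos [574.9 -89.4 122.7] ori [-90.   -0.2 -28.7] F [-1.2 -0.1 -0. ] grip 0.19 
 shift tool mm [-1.   7.6  0.4] turn y -0.2
```

View pics/c4.png

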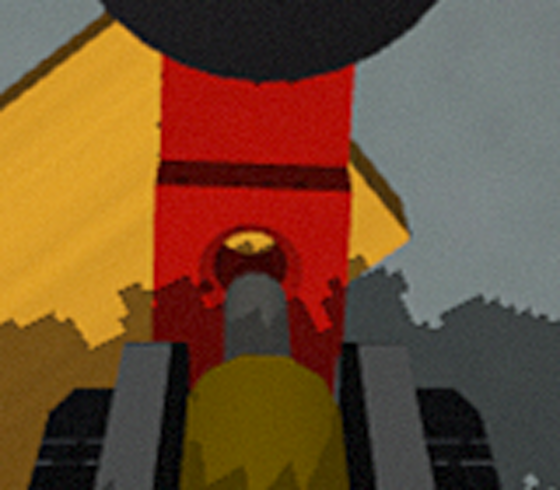

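The pin is about 0.8 mm right of the hole and fore-aft is right. I'll correct that and descend gently.

>>> play_rows --commands '[[[0,0,0],[-0.0008,0.002,0],0.0],[[0,0,0],[0,0.003,0],0.0],[[0,0,0],[0,0.003,0],0.0],[[0,0,0],[0,0.002,0],0.0]]'

```text
clock: 12.62
position: [574.6, -88.9, 112.4]
orientation: [-89.9, -0.2, -28.7]
contact_force: [-0.2, -0.1, -0.5]
grip_width: 0.189
```

>>> play_rows --commands '[[[0,0,0],[0,0.003,0],0.0],[[0,0,0],[0,0.003,0],0.0],[[0,0,0],[0,0.002,0],0.0],[[0,0,0],[0,0.001,0],0.0]]'

```text
clock: 13.12
position: [574.6, -88.9, 102.6]
orientation: [-89.9, -0.2, -28.7]
contact_force: [0.1, -0.2, -0.1]
grip_width: 0.195
```

>>> play_rows --commands '[[[0,0,0],[0,0.001,0],0.0],[[0,0,0],[0,0,0],0.03],[[0,0,0],[0,0,0],0.045],[[0,0,0],[0,0,0],0.045],[[0,0,0],[0,0,0],0.045],[[0,0,0],[0,-0.01,0],0.045],[[0,0,0],[0,-0.02,0],0.045],[[0,0,0],[0,-0.03,0],0.045],[[0,0,0],[0,-0.03,0],0.03],[[0,0,0],[0,0,0],0.0],[[0,0,0],[0,0,0],0.0]]'

```text
clock: 14.5
position: [574.6, -89.3, 197.0]
orientation: [-89.9, -0.3, -28.7]
contact_force: [0.6, 0.1, 0.3]
grip_width: 0.004
```

```bash
python3 - <<'E'
from h import *
im=snap("wrist","w5.png")
for q in ["pin","pin_hole","wheel_post","pivot"]: find("wrist",q)
snap("top"); find("top","pin"); find("top","wheel_post")
a=np.radians(61.5); t=np.array([-np.sin(a),np.cos(a)]); post=np.array([602,-40.5])
g=post-t*30; print(post,g); shift([g[0],g[1],185],61.5)
E
```

```text
wrist pin 0.86 [577.4 -89.2  64.9]
wrist pin_hole 0.67 [567.5 -86.9  83. ]
wrist wheel_post 0.92 [601.6 -39.2 130.2]
wrist wheel_post 0.29 [ 532.3 -156.3   65.2]
wrist pivot 0.56 [ 531.4 -154.6   65. ]
top wheel_post 0.82 [601.  -38.6 127.2]
top wheel_post 0.38 [675.  396.4  -2.9]
[602.  -40.5] [628.36451338 -54.81476281]
t 14.9 pos [574.8 -89.5 196.7] ori [-89.9  -0.3 -28.7] F [ 0.7 -0.2 -0.2] grip 0.0 
 shift tool mm [30.3 12.  56.1] turn y -90.2
```

View pics/w5.png

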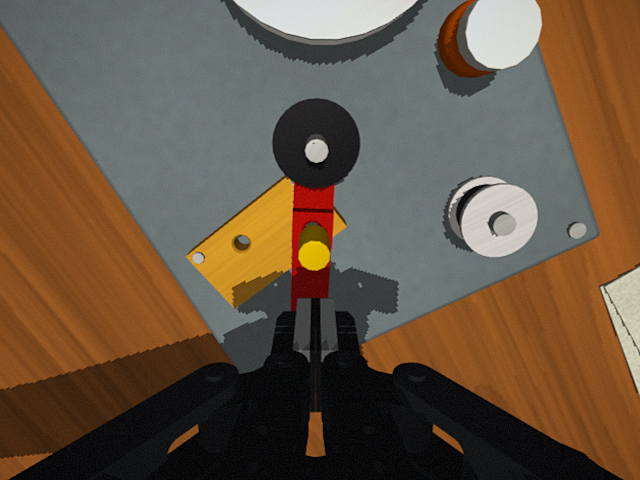

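The pin stands upright in the boss hole, head at (314,255), and the arm has not moved. Next I turn the shut fingers 90° so that their flat face pushes the post from the pulley side.

>>> play_rows --commands '[[[0,0,0],[0.015,0,0.028],0.0],[[0,0,0],[0.015,0,0.028],0.0],[[0,-10,0],[0,0,0],0.0],[[0,-10,0],[0,0,0],0.0],[[0,-10,0],[0,0,0],0.0],[[0,-10,0],[0,0,0],0.0],[[0,-10,0],[0,0,0],0.0],[[0,-10,0],[0,0,0],0.0],[[0,-10,0],[0,0,0],0.0],[[0,-10,0],[0,0,0],0.0],[[0,-9,0],[0,0,0],0.0],[[0,0,0],[0,0,0],0.0]]'

```text
clock: 16.4
position: [628.4, -54.2, 192.7]
orientation: [-90.0, 0.2, 63.1]
contact_force: [0.4, 0.0, -0.4]
grip_width: -0.001
```

```bash
python3 - <<'E'
from h import *
a=np.radians(61.5); t=np.array([-np.sin(a),np.cos(a)]); post=np.array([602,-40.5])
g=post-t*30; shift([g[0],g[1],108],61.5)
E
```

```text
t 16.4 pos [628.4 -54.2 192.7] ori [-90.    0.2  63.1] F [ 0.4  0.  -0.4] grip -0.0 
 shift tool mm [-0.3 84.7 -0.2] turn y 1.6
```

>>> play_rows --commands '[[[0,1.5,0],[0,0.02,0],0.0],[[0,0,0],[0,0.02,0],0.0],[[0,0,0],[0,0.02,0],0.0],[[0,0,0],[0,0.015,0],0.0],[[0,0,0],[0,0.006,0],0.0],[[0,0,0],[0,0,0.004],0.0],[[0,0,0],[0,0,0.003],0.0],[[0,0,0],[0,0,0],0.0]]'

```text
clock: 17.4
position: [623.4, -51.1, 110.5]
orientation: [-90.2, 0.1, 60.8]
contact_force: [0.6, 0.8, -0.3]
grip_width: -0.001
```

>>> play_rows --commands '[[[0,0,0],[0,0,0.003],0.0],[[0,0,0],[0,0,0.003],0.0],[[0,0,0],[0,0,0.003],0.0]]'

```text
clock: 17.77
position: [616.7, -47.1, 111.6]
orientation: [-90.5, 0.0, 60.7]
contact_force: [4.1, -1.0, -2.8]
grip_width: 0.001
```

Contact is at about 4 N, as expected from the spring. Now I swing along the arc.

>>> play_rows --commands '[[[0.2,-1.7,0],[0.0005,0.0005,0.004],0.0],[[0.1,-1.7,0],[0.0005,0.0003,0.004],0.0],[[0.1,-1.7,0],[0.0005,0.0003,0.004],0.0],[[0.1,-1.7,0],[0.0005,0.0003,0.004],0.0],[[0.1,-1.7,0],[0.0005,0.0003,0.004],0.0],[[0.1,-1.7,0],[0.0005,0.0003,0.004],0.0]]'

```text
clock: 18.52
position: [598.8, -35.0, 111.5]
orientation: [-90.2, -0.0, 71.6]
contact_force: [3.9, -1.5, 1.6]
grip_width: -0.002
```

```bash
cat >> h.py <<'E'
def ang(piv=(536,-152)):
    # arm angle from finger face: post is 17 mm ahead along tool z
    s=telemetry.observe(); o=s["orientation"]; p=np.array(s["position"])[:2]; y=np.radians(o[2])
    d=p-np.array(piv); rr=np.hypot(*d)
    # post at (rho, tang=17) in frame of tool
    x=np.array([np.cos(y),np.sin(y)]); z=np.array([-np.sin(y),np.cos(y)])
    tz=d@z+17; th=y+np.arcsin(tz/130); print("arm angle",np.degrees(th).round(1),"swing",(th-np.radians(61.3)).round(3),"post off-centre on finger",(130*np.cos(th-y)-d@x).round(1),
     "F tool",(R.from_euler('xyz',o,degrees=True).as_matrix().T@np.array(s["contact_force"])).round(1),"pos",np.array(s["position"]).round(1),np.array(o).round(1),s["clock"])
E
python3 - <<'E'
from h import *
ang()
E
```

```text
arm angle 69.1 swing 0.136 post off-centre on finger -1.0 F tool [-0.2 -1.6 -4.1] pos [598.8 -35.  111.5] [-90.2  -0.   71.6] 18.525
```

>>> play_rows --commands '[[[0,-1.3,0],[0.0004,0.0003,0.0042],0.0],[[0,-1.4,0],[0.0004,0.0003,0.0042],0.0],[[0,-1.4,0],[0.0004,0.0003,0.0042],0.0],[[0,-1.4,0],[0.0004,0.0003,0.0042],0.0],[[0,-1.4,0],[0.0004,0.0003,0.0042],0.0],[[0,-1.4,0],[0.0004,0.0003,0.0042],0.0],[[0,-1.4,0],[0.0004,0.0003,0.0042],0.0],[[0,-1.4,0],[0.0004,0.0003,0.0042],0.0],[[0,-1.4,0],[0.0004,0.0003,0.0042],0.0],[[0,-1.4,0],[0.0004,0.0003,0.0042],0.0]]'

```text
clock: 19.77
position: [558.7, -21.5, 110.0]
orientation: [-90.6, 0.0, 86.5]
contact_force: [5.4, -1.7, 2.5]
grip_width: -0.004
```

```bash
python3 - <<'E'
from h import *
ang(); snap("top"); find("top","pin"); find("top","pin_hole"); find("top","wheel_post")
E
```

```text
arm angle 87.5 swing 0.457 post off-centre on finger -1.6 F tool [-1.4 -2.5 -5.5] pos [558.7 -21.5 110. ] [-90.6   0.   86.5] 19.775
top pin_hole 0.9 [540.7 -76.   84.9]
top wheel_post 0.62 [528.1 -74.7  66.3]
```

>>> play_rows --commands '[[[0.3,-1.7,0],[0.0004,0.0002,0.004],0.0],[[0.1,-1.7,0],[0.0004,0.0002,0.004],0.0],[[0.1,-1.6,0],[0.0004,0.0002,0.004],0.0],[[0,-1.5,0],[0.0004,0.0002,0.003],0.0],[[0,-1.1,0],[0.0003,0.0002,0.0026],0.0]]'

```text
clock: 20.6
position: [544.0, -19.4, 109.7]
orientation: [-90.4, 0.1, 94.3]
contact_force: [4.5, -1.1, 3.4]
grip_width: 0.001
```

```bash
python3 - <<'E'
from h import *
ang()
E
```

```text
arm angle 93.9 swing 0.569 post off-centre on finger -1.6 F tool [-1.4 -3.4 -4.4] pos [544.  -19.4 109.7] [-90.4   0.1  94.3] 20.6
```

>>> play_rows --commands '[[[0,-1,0],[0.0003,0,0.0026],0.0],[[0,-1,0],[0.0003,0,0.0026],0.0],[[0,-1,0],[0.0003,0,0.0026],0.0],[[0,-1,0],[0.0003,0,0.0026],0.0]]'

```text
clock: 21.1
position: [535.6, -19.0, 109.8]
orientation: [-90.6, 0.2, 98.5]
contact_force: [5.6, -1.1, 2.4]
grip_width: 0.004
```

```bash
python3 - <<'E'
from h import *
ang()
E
```

```text
arm angle 97.5 swing 0.632 post off-centre on finger -1.6 F tool [-1.9 -2.4 -5.4] pos [535.6 -19.  109.8] [-90.6   0.2  98.5] 21.1
```

>>> play_rows --commands '[[[0.2,-0.9,0],[0.0003,0,0.0024],0.0],[[0,-0.9,0],[0.0003,0,0.0024],0.0],[[0,-0.9,0],[0.0003,0,0.0024],0.0]]'

```text
clock: 21.48
position: [530.0, -19.1, 109.8]
orientation: [-90.6, 0.2, 101.4]
contact_force: [5.3, -1.3, 2.0]
grip_width: 0.001
```

```bash
python3 - <<'E'
from h import *
ang()
E
```

```text
arm angle 99.9 swing 0.674 post off-centre on finger -1.5 F tool [-2.3 -1.9 -4.9] pos [530.  -19.1 109.8] [-90.6   0.2 101.4] 21.475
```

>>> play_rows --commands '[[[0.2,-0.8,0],[0.0003,0,0.0022],0.0],[[0,-0.8,0],[0.0003,0,0.0022],0.0]]'

```text
clock: 21.72
position: [526.8, -19.2, 109.8]
orientation: [-90.6, 0.3, 103.1]
contact_force: [5.3, -1.0, 2.0]
grip_width: 0.0
```

```bash
python3 - <<'E'
from h import *
ang(); snap("scene"); find("scene","pin"); snap("wrist"); find("wrist","pin")
E
```

```text
arm angle 101.3 swing 0.697 post off-centre on finger -1.5 F tool [-2.2 -1.9 -5. ] pos [526.8 -19.2 109.8] [-90.6   0.3 103.1] 21.725
scene pin 0.62 [524.7 -75.   51.9]
scene pin 0.31 [523.2 -72.7  84.8]
wrist pin 0.73 [526.1 -78.   53.6]
```

Both networks put the tip at about 52–54 mm, which suggests the pin has dropped. I'll feel for it with one small push.

>>> play_rows --commands '[[[0,-0.4,0],[0.0002,0,0.0018],0.0]]'

```text
clock: 22.05
position: [525.7, -19.3, 109.8]
orientation: [-90.6, 0.3, 103.5]
contact_force: [6.6, -1.1, 1.4]
grip_width: 0.003
```

```bash
python3 - <<'E'
from h import *
ang(); im=snap("scene"); cv2.imwrite('pics/s2.png',cv2.resize(im[190:330,210:400],None,fx=4,fy=4,interpolation=cv2.INTER_CUBIC)[:,:,::-1])
E
```

```text
arm angle 101.8 swing 0.706 post off-centre on finger -1.5 F tool [-2.6 -1.3 -6.2] pos [525.7 -19.3 109.8] [-90.6   0.3 103.5] 22.05
```

View pics/s2.png

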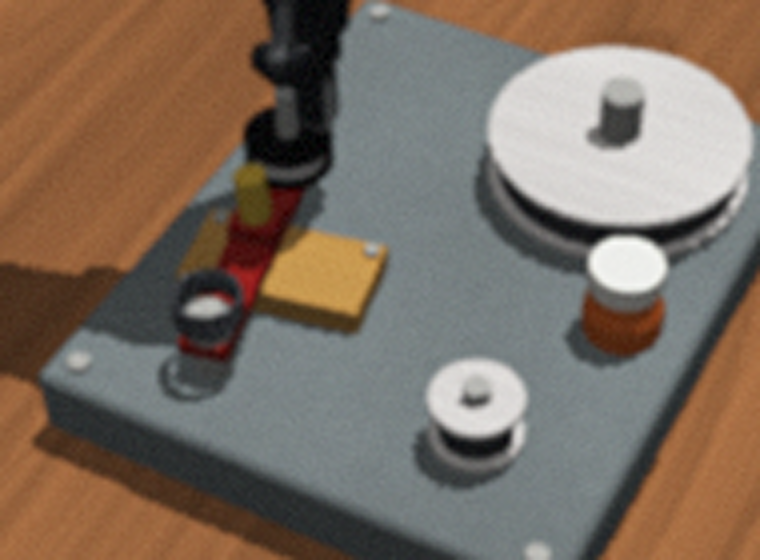

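The head sits on the boss with no shank showing, so the pin has dropped. I'll back off gently.

>>> play_rows --commands '[[[0,0,0],[0,0,-0.002],0.0],[[0,0,0],[0,0,-0.002],0.0],[[0,0,0],[0,0,-0.002],0.0],[[0,0,0],[0,0,-0.003],0.0],[[0,0,0],[0,0,-0.003],0.0],[[0,0,0],[0,0,-0.003],0.0]]'

```text
clock: 22.85
position: [537.4, -15.4, 107.5]
orientation: [-90.1, 0.2, 103.6]
contact_force: [-0.4, -0.2, 0.1]
grip_width: -0.004
```

```bash
python3 - <<'E'
from h import *
ang()
for c in ["scene","top","wrist"]:
  snap(c)
  for q in ["pin","pin_hole","wheel_post"]: find(c,q,k=1)
E
```

```text
arm angle 96.3 swing 0.611 post off-centre on finger -3.5 F tool [-0.1 -0.1  0.4] pos [537.4 -15.4 107.5] [-90.1   0.2 103.6] 22.85
scene pin 0.63 [525.3 -75.5  52.8]
scene pin_hole 0.88 [528.7 -75.5  85.2]
scene wheel_post 0.9 [520.2 -20.3 132.6]
top pin 0.34 [ 535.8 -155.1    1.1]
top pin_hole 0.72 [525.6 -77.3  84.9]
```

The force is zero and the arm stays back. I'll retreat and check.

>>> play_rows --commands '[[[0,0,0],[0,0,-0.008],0.0],[[0,0,0],[0,0,-0.008],0.0],[[0,0,0],[0,-0.03,0],0.0],[[0,0,0],[0,-0.04,0],0.0],[[0,0,0],[0,-0.05,-0.01],0.0],[[0,0,0],[0,-0.02,-0.05],0.0],[[0,0,0],[0,0,-0.05],0.0],[[0,0,0],[0,0,0],0.0],[[0,0,0],[0,0,0],0.0]]'

```text
clock: 24.58
position: [667.3, 16.2, 254.1]
orientation: [-90.5, 0.3, 103.6]
contact_force: [-0.0, -0.6, -0.3]
grip_width: 0.001
```

```bash
python3 - <<'E'
from h import *
shift([0,0,0])
for c in ["scene","top","wrist"]:
  im=snap(c, None)
  if c=="wrist": cv2.imwrite('pics/w6.png',im[:,:,::-1])
  for q in ["pin","pin_hole","wheel_post","grease"]: find(c,q,k=1)
E
```

```text
t 24.57 pos [667.3  16.2 254.1] ori [-90.5   0.3 103.6] F [-0.  -0.6 -0.3] grip 0.0 
 shift tool mm [142.6 248.  654.5] turn y None
scene pin 0.53 [525.3 -77.4  55. ]
scene pin_hole 0.88 [528.1 -74.1  87.9]
scene wheel_post 0.86 [522.9 -20.1 129.4]
scene grease 0.86 [718.2 -31.4  46.8]
top pin 0.42 [524.  -74.6  54.6]
top pin_hole 0.77 [528.5 -76.9  87.1]
top grease 0.44 [716.5 -37.4  46.7]
wrist grease 0.93 [716.7 -36.3  49. ]
```

View pics/w6.png

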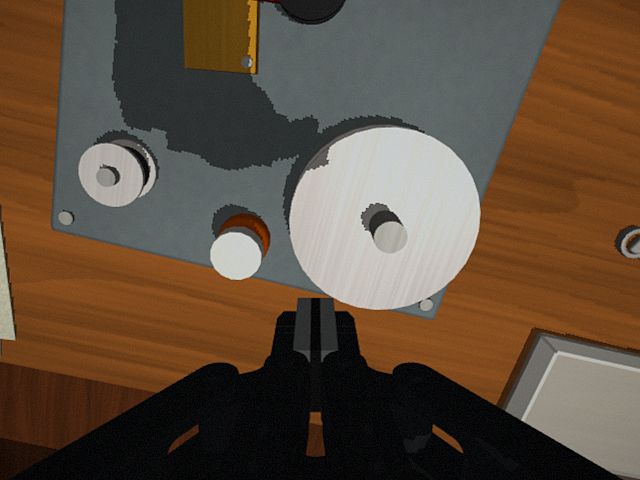

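This view shows the plate clear and the arm held back at the top edge, with the jar untouched. One last look at the pin itself.

```bash
python3 - <<'E'
from h import *
im=snap("scene"); cv2.imwrite('pics/s3.png',cv2.resize(im[210:290,240:340],None,fx=7,fy=7,interpolation=cv2.INTER_CUBIC)[:,:,::-1])
for w in ([526,-77,86],[526,-77,116],[526,-77,130]): u=px("scene",w); print((u[0]-240)*7,(u[1]-210)*7)
E
```

```text
250.5006394671774 242.39302918393264
244.37530708629635 171.48020434021407
241.43054108483744 137.38871955499934
```

View pics/s3.png

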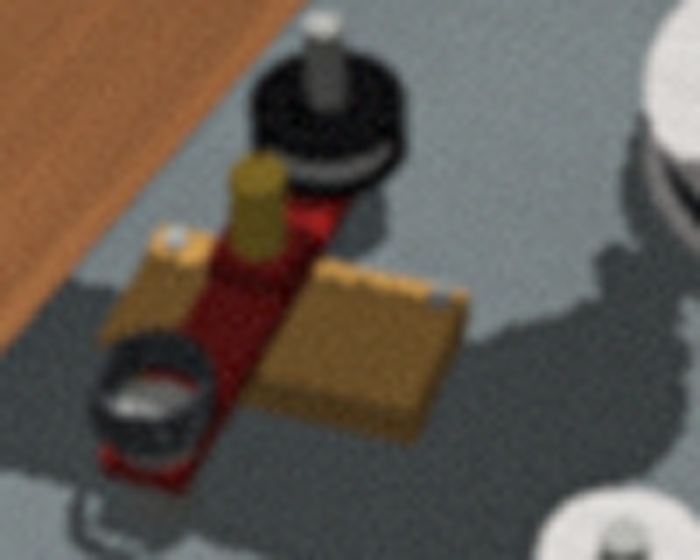

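The head's top face is at about (260,167), matching the predicted home height (v 171, against 137 if it were not dropped). The head rests on the boss and the pin is upright.

```bash
python3 -c "
from plant import job; print(job.sign_off())"
```

```text
the job is handed in; nothing more can be done
None
```

The locking pin is fully home through the arm's hole and the lock hole, and it holds the tension wheel back. I handed the job in at about 25 s of the 72 s allowed.

**What I did:** I took the pin from its block and stood it in the arm's hole. Then I pushed the wheel post back along its arc with the fingers shut, in small steps. The readings I took during the swing stayed at about 7 N or less. The pin dropped in near 0.70 rad by my estimate, where I stopped. I then backed off gently and moved clear.

**Last checks:**
- **Arm held:** after I backed off, the force was zero and the arm stayed put. The hole's position puts it at roughly 0.64–0.7 rad.
- **Pin home:** the networks put the pin's tip 52–55 mm above the table. In the last picture the head rests on the boss, upright, at the height predicted for fully home.
- **Jar:** it stands where it was, within about 4 mm. I did not measure the bowl, wrench and marker again, but the robot never came near them.
- **Disagreements:** in some pictures the networks missed the pin or gave it a wrong position with low confidence. After the retreat they also differed by a few mm on where the pin and hole are, about their stated error.

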